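# Seat the tile in the trivet

## Task

Lay the loose rectangular tile in the wooden trivet on the cutting mat, where its four stiff corner grips first hold it a little proud, and press it down until it is fully home and level on the trivet's bed. Set it in place rather than dropping it, and leave the stapler, the bead jar and the two clothes pegs where they are.

Things in the scene. Friction and masses are not known exactly. Their poses are not given: they have to be found in the camera images.
- tile: Loose glazed ceramic wall tile, plain slab 160 (its x) by 62 (its y) by 12 mm (z), about 0.26 kg, lying flat on the counter. Origin: centre of its underside; z up. It can be gripped across its 62 mm width.
- trivet: Wooden tile trivet, fixed, with the orange silicone cutting mat under it. Origin: on the counter below the trivet's middle; x along its long side, z up. Mat 250 (x) by 170 (y) by 3 mm; board 196 by 106 mm, its top (the bed) 11 mm above the counter, with a rim 10 mm high around the tile's place, open in the middle of both long sides. The tile fits either way round with 4 mm play on every side.
- trivet_bed (a point): Centre of the trivet's bed, on its surface, 11 mm above the counter; axes as the trivet's. The seated tile's underside lies here and its top is 12 mm higher, 2 mm above the rim.
- trivet_end (a point): Top of the inner face of the rim's end wall, 84 mm from the bed's centre along x, 10 mm above the bed. The wall is 94 mm long and 12 mm thick; an equal one stands at x = -84 mm.
- trivet_corner (a point): Top of the inner face of one of the rim's four side pieces, at x = 67, y = 35 mm from the bed's centre. Each runs from |x| = 50 to 84 mm, 12 mm thick, 10 mm high; between them (|x| below 50 mm) the long sides are open for fingers.
- trivet_grip (a point): Where the top of one of the four black plastic grips (16 by 14 mm) is at the start: x = 64, y = 21 mm from the bed's centre, 6 mm above the bed; the others at +-64, +-21 mm. Each slides down flush with the bed under about 3.5 N and stays where it is left, so a tile just laid down stands 6 mm proud; about 12 to 18 N seats it. The point stays fixed.
- stapler: Bystander: chrome stapler 150 (x) by 38 by about 55 mm high. Origin: centre of its underside.
- jar: Bystander: glass bead jar with screw lid, 76 mm across, 108 mm high. Origin: centre of its underside.
- peg_a: Bystander: wooden clothes peg lying flat, 74 (x) by 17 by 11 mm. Origin: centre of its underside.
- peg_b: Bystander: a second wooden clothes peg like the first.

How it is judged:
At the end, for the whole second after the job is handed in: The tile lies still inside the trivet's rim (centre within 8 mm of the bed's centre, long sides parallel within 0.12 rad), its underside within 1.7 mm of the bed at the centre and level within 0.02 rad (horizontal distance between tile and trivet_bed below 0.008 m and angle between the x axis of tile and the x axis of trivet, either way round below 0.12 rad and z of tile in the frame of trivet_bed between -0.002 and 0.0017 m and angle between tile's own z axis and vertical below 0.02 rad and linear speed of tile below 0.01 m/s); the robot touches nothing.
It fails at once if the stapler is moved more than 20 mm (distance of stapler from where it was at the start of the episode above 0.02 m).
It fails at once if the bead jar is moved more than 20 mm (distance of jar from where it was at the start of the episode above 0.02 m).
It fails at once if the first clothes peg is moved more than 20 mm (distance of peg_a from where it was at the start of the episode above 0.02 m).
It fails at once if the second clothes peg is moved more than 20 mm (distance of peg_b from where it was at the start of the episode above 0.02 m).
It fails at once if the tile is dropped (falls untouched faster than 0.6 m/s) (linear speed of tile above 0.6 m/s and contact force between tile and the fingers below 0.01 N).
It also fails if it takes over 45 s, if anything falls off the work surface, if the arm or the gripper's body presses on something with over 40 N, if the wrist force passes 120 N, or if a joint passes its speed limit or range.

## Robot

A 6-joint arm with a two-finger parallel gripper is mounted at the origin on the work surface. World frame = base frame: x ahead of the robot, y to its left, z up, the work surface at z = 0. Lengths are in m, angles in rad, forces in N, time in s.
With the tool pointing down it reaches from about 0.325 to 0.775 m from the base axis. Payload 5.5 kg.
Tool frame: the origin (TCP) lies at the very end of the fingers, on their centre line; the grasp point (between the pads) lies 19 mm behind it; z points along the fingers, y is the line along which they close (so a half turn about z gives the same grasp; the last joint's range is limited). The gripper opens to 85 mm and grips with 20 to 120 N. Pads are 22 mm wide; open, the fingers measure 114 mm over their backs; the gripper's body (76 mm by 85 mm) begins 54 mm behind the grasp point. The pads swing forward as they close: fully open they stand 13 mm farther back than shut.
Start: joints at [-1.339, 0.091, 1.231, -0, 1.82, -0.057], TCP at [0.171, -0.575, 0.21] pointing down, gripper open.
Joint ranges: [-2.87, 2.87], [-0.86, 2.18], [0.17, 2.46], [-1.51, 4.65], [0.06, 2.69], [-2.65, 2.65]. Speed limits (rad/s): [2.57, 2.57, 3.01, 3.14, 3.14, 3.14].

## Interface

Orientations are given as [roll, pitch, yaw] about the fixed x, y, z axes, in that order (R = Rz(yaw) Ry(pitch) Rx(roll)).
In Python, from plant import status, cams, order gives the robot as it stands.
- The arm moves only by the tool arm_command, never from a script. Its argument "plan" is a list of rows, each an object with "linear": the shift along the world's x, y, z in cm, a list of three; "angular": the turn, a rotation vector about the world's x, y, z in rad, a list of three. A call has exactly 10 rows; each row is the pose to reach, as a shift and turn from the pose commanded when the call began; what a row does not reach only later rows make up. A row lasts 1/10 s, in which the tool goes at most 50 mm and 8.59 degrees, less where a joint would pass 70% of its speed; a pose out of reach is approached as far as the arm can. A call with a gripper value outside its range is refused whole. "jaw" is the opening, from -1 (shut) to 1 (fully open), set as the call begins (left out, the last holds). The fingers move at their own pace and stop on an object; "grip_force" is the grip in N (left out, the last holds). Time passes only in rows, so rows that repeat a pose let the fingers close, or fill a call up. It gives the time, the measured TCP pose, the force, the opening and the grip force at its end, in the units of the state.
- status.sense(): the state, without advancing time (a new reading comes with each control period).
- cams.camera(name): name is "scene" or "top" or "wrist"; returns a dict with "color" (400x640x3 uint8, blue, green, red), "fx", "fy", "cx", "cy" (pixels), "D" ([k1, k2, p1, p2, k3] as OpenCV has them; the pictures are not rectified), "pose" (4x4, takes a point from camera to world coordinates); the wrist camera has in their place "tool_from_camera" (4x4, takes a point from camera to tool coordinates, whose origin is the TCP and whose axes are the flange's). Camera axes: x right, y down, z forward; pixel columns grow to the right and rows downward; lengths in m; the calibration is good to about 2 mm. A picture is of the moment at which its call begins: read the wrist's pose just before it. There is no depth.
- order.finish_job(): hands the job in; it is judged then, once.
The state is a dict: "t": time; "q": joint angles; "joint_vel": joint speeds; "effort": joint torques, N m; "ee_pos": TCP position; "eef_rot": TCP orientation; "contact_force": force on the tool from outside, world axes, zero at the start; "moment": the same for the moment, N m; "gripper_width": opening from 0.0 (shut) to 1.0 (fully open); "grip_force": force on a finger pad.
Only numpy, scipy, OpenCV 4.12 (cv2) and the standard library are available. Lean on these libraries where they do the work, as an engineer would, in place of code of your own. Each camera call takes 0.05 s, during which the arm holds its last target. There are 200 camera calls.

## Working session

There is one attempt and no reset: what is moved stays moved. The work goes in short steps, Python scripts to look and compute and a tool call to move; the robot and the scene stay as the last step left them, time stands still between calls to the robot, and variables do not carry over. Pictures are saved under pics/ and viewed, at most 10 in all, crops included, and the job is handed in when it is done.

Besides the shell and the picture viewer there is one more tool, called by a JSON object that holds its "name" and its "arguments". arm_command: Moves the arm, as the interface text tells. Its arguments: {"type":"object","properties":{"plan":{"type":"array","items":{"type":"object","properties":{"linear":{"type":"array","items":{"type":"number"}},"angular":{"type":"array","items":{"type":"number"}}}}},"jaw":{"type":"number"},"grip_force":{"type":"number"}},"required":["plan"]}

```bash
ls; mkdir -p pics; python3 - <<'E'
from plant import status,cams
import cv2,pickle
s=status.sense();print(s)
d={}
for n in("scene","top","wrist"):
    d[n]=cams.camera(n);cv2.imwrite(f"pics/{n}0.png",d[n]["color"])
    print(n,{k:(v.round(4).tolist() if hasattr(v,'round') and hasattr(v,'tolist') else v) for k,v in d[n].items() if k!="color"})
pickle.dump(d,open("d0.pkl","wb"))
E
```

```text
pics
{'t': 0.0, 'q': array([-1.33872206e+00,  9.18655271e-02,  1.23188304e+00, -9.08362858e-06,
        1.81980736e+00, -5.67068551e-02]), 'joint_vel': array([-8.23488123e-06, -1.38520438e-03, -3.22048291e-04,  8.93446188e-04,
       -1.13166573e-04,  1.14442200e-03]), 'effort': array([ 5.14017484e-04, -4.58726478e+01, -4.18027139e+01, -6.80977109e-05,
        1.15117844e-02,  3.07242104e-06]), 'ee_pos': array([ 0.17078685, -0.57484083,  0.20934853]), 'eef_rot': array([-3.13963204e+00, -1.02477542e-04,  2.88778788e-01]), 'contact_force': array([0.40923088, 0.89725736, 0.82157248]), 'moment': array([-0.02889678,  0.02457833, -0.03642908]), 'grip_force': 0.0, 'gripper_width': 0.9997383482224677}
scene {'fx': 517.3525820466905, 'fy': 517.3525820466905, 'cx': 323.24705668539735, 'cy': 201.04986283228337, 'D': [-0.0385, 0.0, 0.0, 0.0, 0.0], 'pose': [[0.7461, 0.4591, -0.4822, 1.4661], [0.6655, -0.4927, 0.5607, -0.9899], [0.0198, -0.7393, -0.6731, 1.247], [0.0, 0.0, 0.0, 1.0]]}
top {'fx': 471.0404662353301, 'fy': 471.0404662353301, 'cx': 318.175172801484, 'cy': 203.65607888492784, 'D': [-0.0051, 0.0, 0.0, 0.0, 0.0], 'pose': [[0.0117, -0.9968, 0.0786, 0.5025], [-0.9999, -0.0112, 0.0073, -0.0055], [-0.0064, -0.0787, -0.9969, 1.4504], [0.0, 0.0, 0.0, 1.0]]}
wrist {'fx': 345.27007727540723, 'fy': 345.27007727540723, 'cx': 324.2331336952572, 'cy': 200.77735948565032, 'D': [0.0112, 0.0, 0.0, 0.0, 0.0], 'tool_from_camera': [[0.0004, -0.9505, -0.3108, 0.0805], [1.0, 0.0001, 0.0012, -0.0008], [-0.0011, -0.3108, 0.9505, -0.1631], [0.0, 0.0, 0.0, 1.0]]}
```

View pics/top0.png

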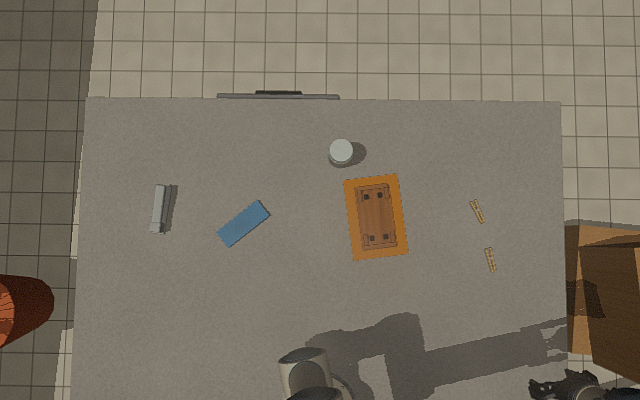

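View pics/scene0.png

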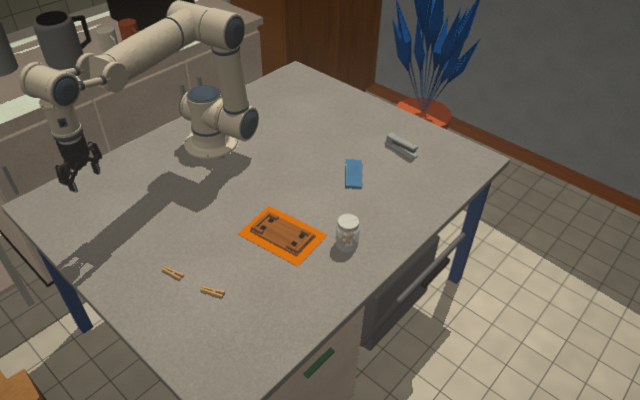

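The top view shows the blue tile at about (243,224) and the orange mat with the trivet at (376,216). The jar is at (341,152), the stapler at (158,209) and the pegs at (477,212) and (490,260). I'll get the tile and mat by colour.

```bash
cat > h.py <<'E'
import cv2,numpy as np
def toworld(c,uv,z,T=None):
    T=c["pose"] if T is None else T
    K=np.array([[c["fx"],0,c["cx"]],[0,c["fy"],c["cy"]],[0,0,1]])
    p=cv2.undistortPoints(np.float64(uv).reshape(-1,1,2),K,np.float64(c["D"])).reshape(-1,2)
    r=np.c_[p,np.ones(len(p))]@T[:3,:3].T
    return T[:3,3]+r*((z-T[2,3])/r[:,2])[:,None]
def blob(c,lo,hi,z,T=None):
    m=cv2.inRange(cv2.cvtColor(c["color"],cv2.COLOR_BGR2HSV),lo,hi)
    m=cv2.morphologyEx(m,cv2.MORPH_OPEN,np.ones((3,3)))
    k=max(cv2.findContours(m,0,cv2.CHAIN_APPROX_NONE)[0],key=cv2.contourArea)
    w=toworld(c,k.reshape(-1,2),z,T)[:,:2]
    (x,y),(a,b),t=cv2.minAreaRect(np.float32(w*1000))
    if a<b: a,b,t=b,a,t+90
    return np.round([x,y,a,b],1),round((t+90)%180-90,2),cv2.boundingRect(k)
BLUE=((95,80,40),(125,255,255),.012); ORANGE=((5,190,120),(18,255,255),.003)
def wristT(s,c):
    from scipy.spatial.transform import Rotation as R
    T=np.eye(4);T[:3,:3]=R.from_euler("xyz",s["eef_rot"]).as_matrix();T[:3,3]=s["ee_pos"]
    return T@np.array(c["tool_from_camera"])
E
python3 - <<'E'
from h import *;import pickle
d=pickle.load(open("d0.pkl","rb"))
for n in("top","scene"):
    for a in(BLUE,ORANGE):
        try: print(n,blob(d[n],*a))
        except Exception as e: print(e)
t=d["top"]
print(toworld(t,[[374,190],[378,238]],.017), toworld(t,[[341,152]],.108),toworld(t,[[158,209]],.05))
E
```

```text
top (array([553.1, 235.4, 157.7,  60.3]), -51.15, (218, 201, 50, 45))
max() iterable argument is empty
scene (array([ 122.4, 1554.4, 1119.6,  396.1]), -62.56, (414, 0, 66, 81))
scene (array([ 582.5, -169.3,  245.8,  165.3]), 7.69, (240, 207, 85, 58))
[[ 0.65936168 -0.16526451  0.017     ]
 [ 0.51312237 -0.17774371  0.017     ]] [[ 0.75850557 -0.05979563  0.108     ]] [[0.59157816 0.4830491  0.05      ]]
```

{"name": "arm_command", "arguments": {"plan": [{"linear":[1.9,4.05,0],"angular":[0,0,0.098]},{"linear":[3.8,8.1,0],"angular":[0,0,0.196]},{"linear":[5.7,12.15,0],"angular":[0,0,0.294]},{"linear":[7.6,16.2,0],"angular":[0,0,0.392]},{"linear":[9.5,20.25,0],"angular":[0,0,0.49]},{"linear":[11.4,24.3,0],"angular":[0,0,0.588]},{"linear":[13.3,28.35,0],"angular":[0,0,0.686]},{"linear":[15.2,32.4,0],"angular":[0,0,0.784]},{"linear":[17.1,36.45,0],"angular":[0,0,0.882]},{"linear":[19.1,40.5,0],"angular":[0,0,0.98]}], "jaw": 1}}

```text
t: 1.15
ee_pos: [0.3621, -0.1684, 0.2104]
eef_rot: [3.141, 0.0, 1.272]
contact_force: [1.6, -0.7, 0.4]
gripper_width: 1.0
grip_force: 0.0
```

{"name": "arm_command", "arguments": {"plan": [{"linear":[1.9,4.05,0],"angular":[0,0,0.098]},{"linear":[3.8,8.1,0],"angular":[0,0,0.196]},{"linear":[5.7,12.15,0],"angular":[0,0,0.294]},{"linear":[7.6,16.2,0],"angular":[0,0,0.392]},{"linear":[9.5,20.25,0],"angular":[0,0,0.49]},{"linear":[11.4,24.3,0],"angular":[0,0,0.588]},{"linear":[13.3,28.35,0],"angular":[0,0,0.686]},{"linear":[15.2,32.4,0],"angular":[0,0,0.784]},{"linear":[17.1,36.45,0],"angular":[0,0,0.882]},{"linear":[19.1,40.5,0],"angular":[0,0,0.98]}]}}

```text
t: 2.15
ee_pos: [0.5532, 0.2367, 0.2101]
eef_rot: [-3.141, -0.0, 2.253]
contact_force: [1.0, -0.4, 0.6]
gripper_width: 0.999
grip_force: 0.0
```

{"name": "arm_command", "arguments": {"plan": [{"linear":[0,0,0]},{"linear":[0,0,0]},{"linear":[0,0,0]},{"linear":[0,0,0]},{"linear":[0,0,0]},{"linear":[0,0,0]},{"linear":[0,0,0]},{"linear":[0,0,0]},{"linear":[0,0,0]},{"linear":[0,0,0]}]}}

```text
$.plan[0]: bad value
```

```bash
cat > look.py <<'E'
import sys
from h import *
from plant import status,cams
s=status.sense();c=cams.camera("wrist");T=wristT(s,c)
cv2.imwrite(f"pics/{sys.argv[1]}.png",c["color"])
print({k:np.round(s[k],4) for k in("t","ee_pos","eef_rot","contact_force","gripper_width","grip_force")})
print(blob(c,*BLUE[:2],float(sys.argv[2]),T))
E
python3 look.py w1 .012
```

```text
{'t': np.float64(2.15), 'ee_pos': array([0.5532, 0.2367, 0.2101]), 'eef_rot': array([-3.1412, -0.    ,  2.2531]), 'contact_force': array([ 1.0003, -0.3912,  0.6122]), 'gripper_width': np.float64(0.9992), 'grip_force': np.float64(0.0)}
(array([553.9, 239.7, 157.4,  60.6]), -50.88, (296, 87, 61, 147))
```

View pics/w1.png

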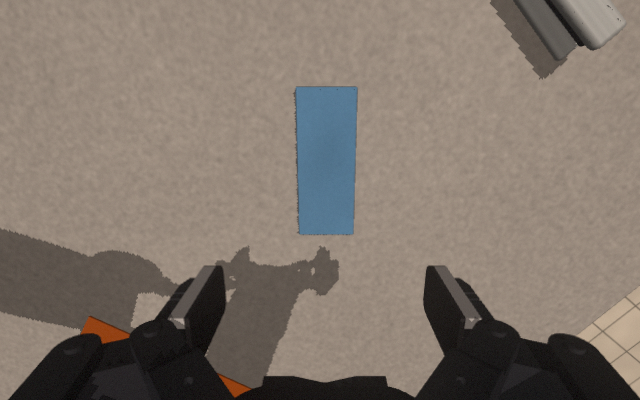

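The wrist view shows the blue tile upright in the middle (x 296–357, y 87–234), squarely between the open fingers. I'll go lower and measure again.

{"name": "arm_command", "arguments": {"plan": [{"linear":[0,0.1,-2],"angular":[0,0,0]},{"linear":[0,0.1,-4],"angular":[0,0,0]},{"linear":[0,0.1,-6],"angular":[0,0,0]},{"linear":[0,0.1,-8],"angular":[0,0,0]},{"linear":[0,0.1,-9],"angular":[0,0,0]},{"linear":[0,0.1,-9],"angular":[0,0,0]},{"linear":[0,0.1,-9],"angular":[0,0,0]},{"linear":[0,0.1,-9],"angular":[0,0,0]},{"linear":[0,0.1,-9],"angular":[0,0,0]},{"linear":[0,0.1,-9],"angular":[0,0,0]}]}}

```text
t: 3.2
ee_pos: [0.5532, 0.236, 0.1215]
eef_rot: [3.14, 0.001, 2.249]
contact_force: [0.3, 0.6, 0.6]
gripper_width: 0.998
grip_force: 0.0
```

```bash
python3 look.py w2 .012
```

```text
{'t': np.float64(3.2), 'ee_pos': array([0.5532, 0.236 , 0.1215]), 'eef_rot': array([3.1402e+00, 5.0000e-04, 2.2488e+00]), 'contact_force': array([0.2778, 0.645 , 0.5601]), 'gripper_width': np.float64(0.9983), 'grip_force': np.float64(0.0)}
(array([553.8, 239.9, 157.9,  60.8]), -50.88, (287, 85, 80, 188))
```

{"name": "arm_command", "arguments": {"plan": [{"linear":[0.05,0.3,-2],"angular":[0,0,0.003]},{"linear":[0.05,0.3,-4],"angular":[0,0,0.003]},{"linear":[0.05,0.3,-6],"angular":[0,0,0.003]},{"linear":[0.05,0.3,-8],"angular":[0,0,0.003]},{"linear":[0.05,0.3,-9.5],"angular":[0,0,0.003]},{"linear":[0.05,0.3,-10.5],"angular":[0,0,0.003]},{"linear":[0.05,0.3,-11],"angular":[0,0,0.003]},{"linear":[0.05,0.3,-11.5],"angular":[0,0,0.003]},{"linear":[0.05,0.3,-11.5],"angular":[0,0,0.003]},{"linear":[0.05,0.3,-11.5],"angular":[0,0,0.003]}]}}

```text
t: 4.25
ee_pos: [0.5538, 0.239, 0.0062]
eef_rot: [3.141, 0.0, 2.252]
contact_force: [-0.5, 0.2, -0.4]
gripper_width: 0.999
grip_force: 0.0
```

{"name": "arm_command", "arguments": {"plan": [{"linear":[0,0,0],"angular":[0,0,0]},{"linear":[0,0,0],"angular":[0,0,0]},{"linear":[0,0,0],"angular":[0,0,0]},{"linear":[0,0,0],"angular":[0,0,0]},{"linear":[0,0,0],"angular":[0,0,0]},{"linear":[0,0,0],"angular":[0,0,0]},{"linear":[0,0,0],"angular":[0,0,0]},{"linear":[0,0,0],"angular":[0,0,0]},{"linear":[0,0,0],"angular":[0,0,0]},{"linear":[0,0,0],"angular":[0,0,0]}], "jaw": -1, "grip_force": 40}}

```text
t: 5.25
ee_pos: [0.5534, 0.2388, 0.0055]
eef_rot: [-3.142, -0.0, 2.252]
contact_force: [0.1, 0.9, 0.1]
gripper_width: 0.003
grip_force: 0.0
```

```bash
python3 look.py w3 .012
```

```text
{'t': np.float64(5.25), 'ee_pos': array([0.5534, 0.2388, 0.0055]), 'eef_rot': array([-3.1416, -0.    ,  2.2517]), 'contact_force': array([0.0587, 0.8721, 0.101 ]), 'gripper_width': np.float64(0.003), 'grip_force': np.float64(0.0)}
(array([539.8, 257.3, 113.1,  60.8]), -50.9, (255, 89, 140, 224))
```

View pics/w3.png

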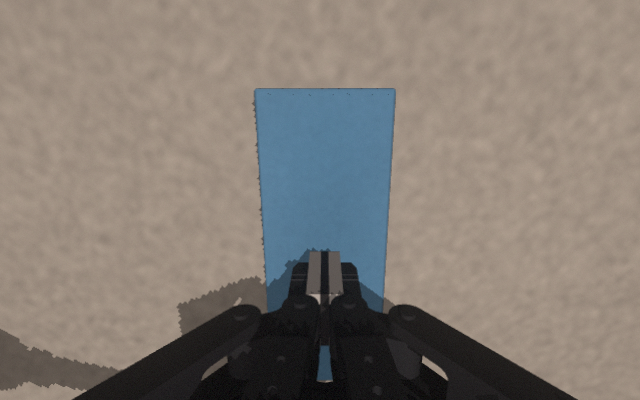

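The picture shows the fingers shut above the tile, over it at about (325,270). They passed over the top, because the pads sit further back when open. I'll reopen, go lower and close only part way to test.

{"name": "arm_command", "arguments": {"plan": [{"linear":[0,0,0],"angular":[0,0,0]},{"linear":[0,0,0],"angular":[0,0,0]},{"linear":[0,0,0],"angular":[0,0,0]},{"linear":[0,0,0],"angular":[0,0,0]},{"linear":[0,0,0],"angular":[0,0,0]},{"linear":[0,0,0],"angular":[0,0,0]},{"linear":[0,0,0],"angular":[0,0,0]},{"linear":[0,0,-0.4],"angular":[0,0,0]},{"linear":[0,0,-0.8],"angular":[0,0,0]},{"linear":[0,0,-0.8],"angular":[0,0,0]}], "jaw": 1}}

```text
t: 6.3
ee_pos: [0.5527, 0.2386, -0.0037]
eef_rot: [-3.14, -0.001, 2.252]
contact_force: [-0.2, -0.5, -0.7]
gripper_width: 0.999
grip_force: 0.0
```

{"name": "arm_command", "arguments": {"plan": [{"linear":[0,0,-0.2],"angular":[0,0,0]},{"linear":[0,0,-0.4],"angular":[0,0,0]},{"linear":[0,0,-0.4],"angular":[0,0,0]},{"linear":[0,0,-0.4],"angular":[0,0,0]},{"linear":[0,0,-0.4],"angular":[0,0,0]},{"linear":[0,0,-0.4],"angular":[0,0,0]},{"linear":[0,0,-0.4],"angular":[0,0,0]},{"linear":[0,0,-0.4],"angular":[0,0,0]},{"linear":[0,0,-0.4],"angular":[0,0,0]},{"linear":[0,0,-0.4],"angular":[0,0,0]}], "jaw": 0.3}}

```text
t: 7.3
ee_pos: [0.5534, 0.2388, -0.0065]
eef_rot: [-3.142, 0.0, 2.252]
contact_force: [-0.5, -0.7, -0.6]
gripper_width: 0.65
grip_force: 0.0
```

```bash
python3 look.py w4 .012
```

```text
{'t': np.float64(7.3), 'ee_pos': array([ 0.5534,  0.2388, -0.0065]), 'eef_rot': array([-3.1416,  0.    ,  2.2518]), 'contact_force': array([-0.4566, -0.6746, -0.6113]), 'gripper_width': np.float64(0.6504), 'grip_force': np.float64(0.0)}
(array([550.8, 243.8, 148. ,  61.1]), -50.91, (249, 89, 152, 294))
```

View pics/w4.png

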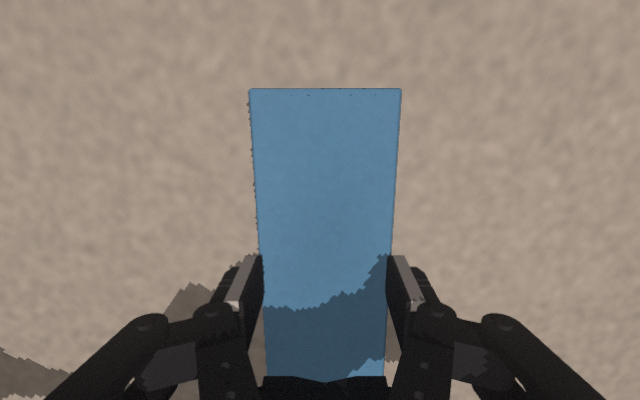

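The pads at about (250,280) and (400,280) now straddle the tile edges but are still above its top. I'll reopen and go another 8 mm lower.

{"name": "arm_command", "arguments": {"plan": [{"linear":[0,0,0],"angular":[0,0,0]},{"linear":[0,0,0],"angular":[0,0,0]},{"linear":[0,0,0],"angular":[0,0,0]},{"linear":[0,0,0],"angular":[0,0,0]},{"linear":[0,0,-0.2],"angular":[0,0,0]},{"linear":[0,0,-0.4],"angular":[0,0,0]},{"linear":[0,0,-0.6],"angular":[0,0,0]},{"linear":[0,0,-0.8],"angular":[0,0,0]},{"linear":[0,0,-0.8],"angular":[0,0,0]},{"linear":[0,0,-0.8],"angular":[0,0,0]}], "jaw": 1}}

```text
t: 8.35
ee_pos: [0.5533, 0.2388, -0.0147]
eef_rot: [-3.141, -0.0, 2.252]
contact_force: [0.2, 0.7, -0.1]
gripper_width: 1.0
grip_force: 0.0
```

{"name": "arm_command", "arguments": {"plan": [{"linear":[0,0,0],"angular":[0,0,0]},{"linear":[0,0,0],"angular":[0,0,0]},{"linear":[0,0,0],"angular":[0,0,0]},{"linear":[0,0,0],"angular":[0,0,0]},{"linear":[0,0,0],"angular":[0,0,0]},{"linear":[0,0,0],"angular":[0,0,0]},{"linear":[0,0,0],"angular":[0,0,0]},{"linear":[0,0,0],"angular":[0,0,0]},{"linear":[0,0,0],"angular":[0,0,0]},{"linear":[0,0,0],"angular":[0,0,0]}], "jaw": 0.3}}

```text
t: 9.35
ee_pos: [0.5545, 0.2393, -0.0128]
eef_rot: [3.139, 0.001, 2.252]
contact_force: [0.2, 0.5, 5.1]
gripper_width: 0.65
grip_force: 2.7
```

```bash
python3 look.py w5 .012; python3 -c "
import cv2
a=cv2.imread('pics/w5.png')[230:400,190:460];cv2.imwrite('pics/w5c.png',cv2.resize(a,None,fx=2.9,fy=2.9,interpolation=2))"
```

```text
{'t': np.float64(9.35), 'ee_pos': array([ 0.5545,  0.2393, -0.0128]), 'eef_rot': array([3.1385e+00, 1.0000e-03, 2.2519e+00]), 'contact_force': array([0.1783, 0.4657, 5.0589]), 'gripper_width': np.float64(0.6497), 'grip_force': np.float64(2.7431)}
(array([548.9, 246.3, 142. ,  60.9]), -50.87, (243, 88, 159, 295))
```

View pics/w5c.png

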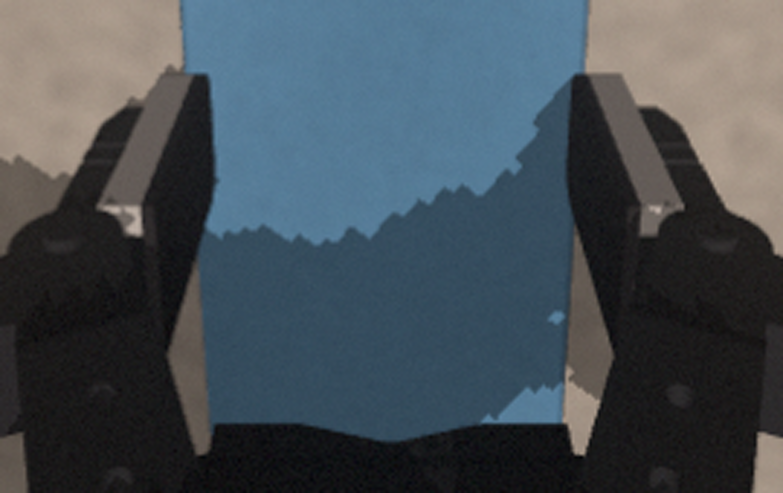

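The crop shows both pad tips lying on the tile's top, with inner edges at x≈213 and 570 and the tile's edges at about 190 and 583. So the tips are about 25 mm behind the TCP at this opening. I'll lift, open and go about 6.5 mm lower.

{"name": "arm_command", "arguments": {"plan": [{"linear":[0,0,0.4],"angular":[0,0,0]},{"linear":[0,0,0.6],"angular":[0,0,0]},{"linear":[0,0,0.6],"angular":[0,0,0]},{"linear":[0,0,0.6],"angular":[0,0,0]},{"linear":[0,0,0.4],"angular":[0,0,0]},{"linear":[0,0,0.1],"angular":[0,0,0]},{"linear":[-0.05,-0.05,-0.2],"angular":[0,0,0]},{"linear":[-0.05,-0.05,-0.4],"angular":[0,0,0]},{"linear":[-0.05,-0.05,-0.6],"angular":[0,0,0]},{"linear":[-0.05,-0.05,-0.65],"angular":[0,0,0]}], "jaw": 1}}

```text
t: 10.4
ee_pos: [0.5527, 0.2383, -0.0215]
eef_rot: [-3.141, -0.0, 2.252]
contact_force: [-0.2, 0.0, 0.3]
gripper_width: 0.995
grip_force: 0.0
```

{"name": "arm_command", "arguments": {"plan": [{"linear":[0,0,0],"angular":[0,0,0]},{"linear":[0,0,0],"angular":[0,0,0]},{"linear":[0,0,0],"angular":[0,0,0]},{"linear":[0,0,0],"angular":[0,0,0]},{"linear":[0,0,0],"angular":[0,0,0]},{"linear":[0,0,0],"angular":[0,0,0]},{"linear":[0,0,0],"angular":[0,0,0]},{"linear":[0,0,0],"angular":[0,0,0]},{"linear":[0,0,0],"angular":[0,0,0]},{"linear":[0,0,0],"angular":[0,0,0]}], "jaw": 0.3}}

```text
t: 11.4
ee_pos: [0.5533, 0.2385, -0.0204]
eef_rot: [3.141, 0.0, 2.252]
contact_force: [-0.3, 0.5, 4.9]
gripper_width: 0.71
grip_force: 44.7
```

{"name": "arm_command", "arguments": {"plan": [{"linear":[0,0,0],"angular":[0,0,0]},{"linear":[0,0,0],"angular":[0,0,0]},{"linear":[0,0,0.3],"angular":[0,0,0]},{"linear":[0,0,0.6],"angular":[0,0,0]},{"linear":[0,0,1],"angular":[0,0,0]},{"linear":[0,0,2],"angular":[0,0,0]},{"linear":[0,0,4],"angular":[0,0,0]},{"linear":[0,0,6],"angular":[0,0,0]},{"linear":[0,0,8],"angular":[0,0,0]},{"linear":[0,0,10],"angular":[0,0,0]}], "jaw": -1, "grip_force": 70}}

```text
t: 12.4
ee_pos: [0.5528, 0.2383, 0.0803]
eef_rot: [3.141, 0.0, 2.252]
contact_force: [-0.8, 0.0, -2.6]
gripper_width: 0.696
grip_force: 75.9
```

```bash
python3 look.py w6 .13; python3 - <<'E'
from plant import cams
from h import *
c=cams.camera("top")
for z in(.10,.12):print(blob(c,*BLUE[:2],z))
print(blob(c,(5,150,100),(20,255,255),.003))
E
```

```text
{'t': np.float64(12.4), 'ee_pos': array([0.5528, 0.2383, 0.0803]), 'eef_rot': array([3.1415e+00, 1.0000e-04, 2.2518e+00]), 'contact_force': array([-0.8256,  0.0276, -2.5967]), 'gripper_width': np.float64(0.696), 'grip_force': np.float64(75.8666)}
(array([539.9, 255.8, 116.4,  52.7]), -50.89, (241, 88, 167, 295))
(array([500. , 273.4,  54.9,  30.2]), -84.94, (214, 235, 20, 12))
(array([500.1, 269.2,  54.1,  29.8]), -84.94, (214, 235, 20, 12))
(array([ 579.8, -169.8,  248.6,  168.3]), 7.86, (344, 174, 64, 86))
```

View pics/w6.png

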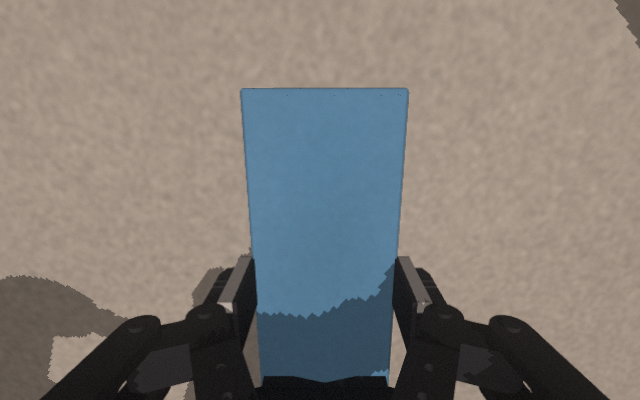

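The tile is held squarely between the pads, with its far edge at row 88 from x=241 to 408. Next I'll carry it to a spot beside the trivet, where the wrist camera can see the mat past the tile.

{"name": "arm_command", "arguments": {"plan": [{"linear":[0,-1,2],"angular":[0,0,0.08]},{"linear":[0.1,-3,4],"angular":[0,0,0.2]},{"linear":[0.2,-6,6],"angular":[0,0,0.33]},{"linear":[0.3,-9,8],"angular":[0,0,0.46]},{"linear":[0.4,-12,10],"angular":[0,0,0.59]},{"linear":[0.5,-15,12],"angular":[0,0,0.72]},{"linear":[0.6,-17.5,12],"angular":[0,0,0.85]},{"linear":[0.7,-19,12],"angular":[0,0,0.96]},{"linear":[0.7,-20,12],"angular":[0,0,1.026]},{"linear":[0.7,-20,12],"angular":[0,0,1.026]}]}}

```text
t: 13.5
ee_pos: [0.5596, 0.037, 0.1979]
eef_rot: [-3.141, -0.002, -3.007]
contact_force: [-0.0, -0.1, -2.6]
gripper_width: 0.699
grip_force: 76.3
```

{"name": "arm_command", "arguments": {"plan": [{"linear":[0,0,0],"angular":[0,0,0]},{"linear":[0,0,0],"angular":[0,0,0]},{"linear":[0,0,0],"angular":[0,0,0]},{"linear":[0,0,0],"angular":[0,0,0]},{"linear":[0,0,0],"angular":[0,0,0]},{"linear":[0,0,0],"angular":[0,0,0]},{"linear":[0,0,0],"angular":[0,0,0]},{"linear":[0,0,0],"angular":[0,0,0]},{"linear":[0,0,0],"angular":[0,0,0]},{"linear":[0,0,0],"angular":[0,0,0]}]}}

```text
t: 14.5
ee_pos: [0.5599, 0.0383, 0.199]
eef_rot: [-3.142, 0.0, -3.005]
contact_force: [-0.1, 1.2, -2.7]
gripper_width: 0.695
grip_force: 76.3
```

```bash
cat > look2.py <<'E'
import sys
from h import *
from plant import status,cams
s=status.sense();c=cams.camera("wrist");T=wristT(s,c)
cv2.imwrite(f"pics/{sys.argv[1]}.png",c["color"])
print({k:np.round(s[k],4) for k in("t","ee_pos","eef_rot","contact_force","gripper_width","grip_force")})
print(blob(c,(5,150,60),(20,255,255),.003,T))
b=cv2.inRange(cv2.cvtColor(c["color"],cv2.COLOR_BGR2HSV),*BLUE[:2])
ys,xs=np.nonzero(b[:200]);r=ys.min();row=xs[ys==r+3];ed=[[row.min(),r],[row.max(),r]]
# far edge in the tool frame, tile top 32.5 mm behind the TCP
Tc=np.array(c["tool_from_camera"]);print("far edge",ed,toworld(c,ed,-.0325,Tc).round(4).tolist())
E
python3 look2.py w7
```

```text
{'t': np.float64(14.5), 'ee_pos': array([0.5599, 0.0383, 0.199 ]), 'eef_rot': array([-3.1416,  0.    , -3.0054]), 'contact_force': array([-0.1164,  1.1613, -2.6729]), 'gripper_width': np.float64(0.6954), 'grip_force': np.float64(76.2793)}
(array([ 580.8, -167.2,  248.8,  170.1]), 8.02, (12, 28, 208, 238))
far edge [[np.int64(241), np.int64(88)], [np.int64(407), np.int64(88)]] [[0.0789, -0.0292, -0.0325], [0.0789, 0.0304, -0.0325]]
```

View pics/w7.png

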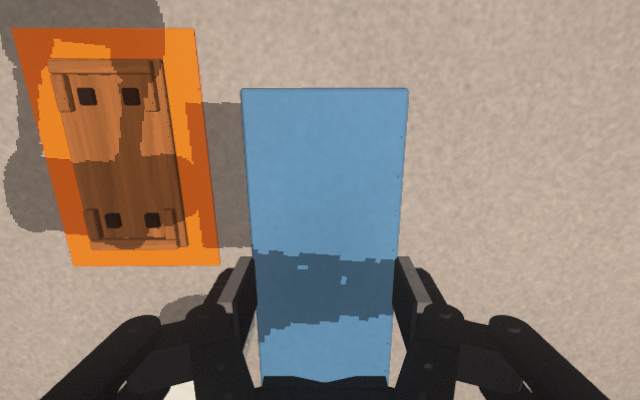

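The mat and trivet are fully visible at left, with mat corners near (13,28), (195,28), (220,264) and (72,266). The black grips are at about (87,96), (131,96), (113,220) and (152,219). I'll cross-check the centre with the grips.

```bash
python3 - <<'E'
from h import *
from plant import status,cams
s=status.sense();c=cams.camera("wrist");T=wristT(s,c)
m=cv2.inRange(c["color"],(0,0,0),(45,45,45))[60:245,40:190]
n,_,st,ce=cv2.connectedComponentsWithStats(m)
g=[ce[i]+[40,60] for i in range(1,n) if 80<st[i,4]<600]
print(np.round(g,1).tolist());w=toworld(c,g,.017,T)[:,:2]
print((w*1000).round(1).tolist(),(w.mean(0)*1000).round(1))
E
```

```text
[[133.1, 98.1], [112.9, 219.9], [152.2, 219.9]]
[[516.0, -151.5], [645.3, -177.1], [639.7, -135.8]] [ 600.3 -154.8]
```

The grips agree with the mat to within 2–3 mm. I'll use a centre of about (580.6, −167) mm at 8.0°. Moving over it now, then descending.

{"name": "arm_command", "arguments": {"plan": [{"linear":[0.2,-2,0],"angular":[0,0,0.003]},{"linear":[0.5,-5,0],"angular":[0,0,0.003]},{"linear":[0.8,-8,-1],"angular":[0,0,0.003]},{"linear":[1.1,-11,-2],"angular":[0,0,0.003]},{"linear":[1.4,-14,-4],"angular":[0,0,0.003]},{"linear":[1.7,-17,-6],"angular":[0,0,0.003]},{"linear":[1.9,-19,-8],"angular":[0,0,0.003]},{"linear":[2,-20.2,-10],"angular":[0,0,0.003]},{"linear":[2,-20.55,-12],"angular":[0,0,0.003]},{"linear":[2,-20.55,-14],"angular":[0,0,0.003]}]}}

```text
t: 15.6
ee_pos: [0.5797, -0.1681, 0.058]
eef_rot: [-3.142, -0.0, -3.004]
contact_force: [-0.2, 0.7, -2.8]
gripper_width: 0.699
grip_force: 76.3
```

{"name": "arm_command", "arguments": {"plan": [{"linear":[0,0,-0.5],"angular":[0,0,0]},{"linear":[0,0,-1],"angular":[0,0,0]},{"linear":[0,0,-1.5],"angular":[0,0,0]},{"linear":[0,0,-2],"angular":[0,0,0]},{"linear":[0,0,-2.5],"angular":[0,0,0]},{"linear":[0,0,-2.5],"angular":[0,0,0]},{"linear":[0,0,-2.5],"angular":[0,0,0]},{"linear":[0,0,-2.5],"angular":[0,0,0]},{"linear":[0,0,-2.5],"angular":[0,0,0]},{"linear":[0,0,-2.5],"angular":[0,0,0]}]}}

```text
t: 16.6
ee_pos: [0.58, -0.1672, 0.0343]
eef_rot: [-3.141, 0.0, -3.002]
contact_force: [0.3, -1.2, -3.2]
gripper_width: 0.693
grip_force: 76.3
```

```bash
python3 look2.py w8; python3 - <<'E'
from plant import cams
import cv2
c=cams.camera("scene")["color"];t=cams.camera("top")["color"]
a=cv2.resize(c[190:280,220:350],None,fx=4,fy=4,interpolation=2)
b=cv2.resize(t[160:270,330:420],(295,360),interpolation=2)[:360]
w=cv2.imread("pics/w8.png")
import numpy as np
top=np.hstack([a,b[:360,:280]])
w=cv2.resize(w,(384,240));p=np.zeros((240,800,3),np.uint8);p[:,:384]=w
cv2.imwrite("pics/m1.png",np.vstack([top,p]))
E
```

```text
{'t': np.float64(16.6), 'ee_pos': array([ 0.58  , -0.1672,  0.0343]), 'eef_rot': array([-3.1414e+00,  4.0000e-04, -3.0024e+00]), 'contact_force': array([ 0.2835, -1.2288, -3.2211]), 'gripper_width': np.float64(0.6934), 'grip_force': np.float64(76.2603)}
(array([ 548.8, -172. ,  177.4,  169. ]), 8.13, (152, 0, 341, 307))
far edge [[np.int64(241), np.int64(88)], [np.int64(407), np.int64(88)]] [[0.0789, -0.0292, -0.0325], [0.0789, 0.0304, -0.0325]]
```

View pics/m1.png

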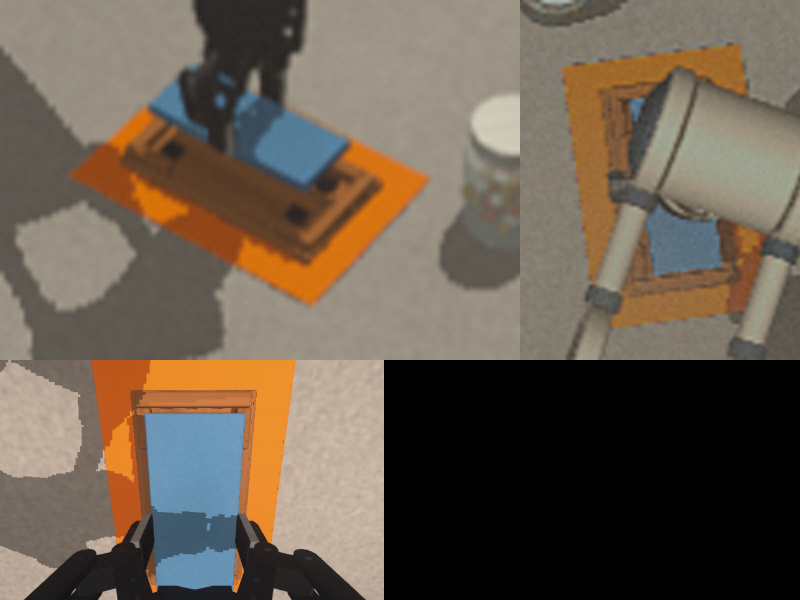

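In the scene crop the tile hovers over the trivet, parallel to it. In the wrist inset the rim shows evenly to the left and right of the tile. I'll check the fore-and-aft position against the end wall.

```bash
python3 - <<'E'
from h import *
from plant import status,cams
s=status.sense();c=cams.camera("wrist");T=wristT(s,c)
print(s["ee_pos"].round(4))
im=c["color"][:,290:350].astype(float).mean(1)
print([(r,*im[r].astype(int).tolist()) for r in range(44,92,2)])
u=np.array([np.cos(.140),np.sin(.140)])
for r in range(44,92,4):
    for z in(.021,): print(r,((toworld(c,[[322,r]],z,T)[0,:2]-[.5806,-.1672])@u*1000).round(1),end="; ")
E
```

```text
[ 0.5799 -0.1672  0.0341]
[(44, 41, 142, 237), (46, 41, 141, 236), (48, 42, 142, 237), (50, 39, 104, 180), (52, 59, 107, 177), (54, 60, 108, 177), (56, 62, 113, 187), (58, 63, 114, 188), (60, 63, 112, 187), (62, 64, 114, 187), (64, 64, 114, 188), (66, 65, 116, 193), (68, 67, 120, 197), (70, 68, 121, 199), (72, 70, 123, 202), (74, 70, 123, 202), (76, 63, 107, 176), (78, 50, 80, 131), (80, 57, 95, 155), (82, 66, 113, 184), (84, 67, 115, 188), (86, 67, 115, 187), (88, 129, 111, 98), (90, 172, 143, 104)]
44 -99.0; 48 -97.3; 52 -95.6; 56 -93.9; 60 -92.1; 64 -90.4; 68 -88.6; 72 -86.8; 76 -85.0; 80 -83.2; 84 -81.4; 88 -79.6;
```

Within 1 mm on both axes. Descending onto the grips.

{"name": "arm_command", "arguments": {"plan": [{"linear":[-0.05,-0.05,-0.6],"angular":[0,0,0]},{"linear":[-0.05,-0.05,-1.2],"angular":[0,0,0]},{"linear":[-0.05,-0.05,-1.8],"angular":[0,0,0]},{"linear":[-0.05,-0.05,-2.3],"angular":[0,0,0]},{"linear":[-0.05,-0.05,-2.7],"angular":[0,0,0]},{"linear":[-0.05,-0.05,-3.0],"angular":[0,0,0]},{"linear":[-0.05,-0.05,-3.2],"angular":[0,0,0]},{"linear":[-0.05,-0.05,-3.4],"angular":[0,0,0]},{"linear":[-0.05,-0.05,-3.6],"angular":[0,0,0]},{"linear":[-0.05,-0.05,-3.6],"angular":[0,0,0]}]}}

```text
t: 17.8
ee_pos: [0.5793, -0.1676, -0.0023]
eef_rot: [3.141, -0.0, -3.002]
contact_force: [0.2, -0.9, -1.8]
gripper_width: 0.697
grip_force: 76.3
```

{"name": "arm_command", "arguments": {"plan": [{"linear":[0,0,-0.05],"angular":[0,0,0]},{"linear":[0,0,-0.1],"angular":[0,0,0]},{"linear":[0,0,-0.15],"angular":[0,0,0]},{"linear":[0,0,-0.2],"angular":[0,0,0]},{"linear":[0,0,-0.25],"angular":[0,0,0]},{"linear":[0,0,-0.3],"angular":[0,0,0]},{"linear":[0,0,-0.35],"angular":[0,0,0]},{"linear":[0,0,-0.4],"angular":[0,0,0]},{"linear":[0,0,-0.45],"angular":[0,0,0]},{"linear":[0,0,-0.45],"angular":[0,0,0]}]}}

```text
t: 18.8
ee_pos: [0.5796, -0.1678, -0.0039]
eef_rot: [-3.141, 0.001, -3.002]
contact_force: [-6.9, 1.6, 11.7]
gripper_width: 0.695
grip_force: 77.8
```

{"name": "arm_command", "arguments": {"plan": [{"linear":[-0.05,0,-0.05],"angular":[0,0,0]},{"linear":[-0.1,0,-0.1],"angular":[0,0,0]},{"linear":[-0.1,0,-0.15],"angular":[0,0,0]},{"linear":[-0.1,0,-0.2],"angular":[0,0,0]},{"linear":[-0.1,0,-0.25],"angular":[0,0,0]},{"linear":[-0.1,0,-0.3],"angular":[0,0,0]},{"linear":[-0.1,0,-0.35],"angular":[0,0,0]},{"linear":[-0.1,0,-0.4],"angular":[0,0,0]},{"linear":[-0.1,0,-0.4],"angular":[0,0,0]},{"linear":[-0.1,0,-0.4],"angular":[0,0,0]}]}}

```text
t: 19.8
ee_pos: [0.5796, -0.1678, -0.0074]
eef_rot: [-3.14, 0.003, -3.002]
contact_force: [-4.7, 2.2, 11.1]
gripper_width: 0.7
grip_force: 77.8
```

{"name": "arm_command", "arguments": {"plan": [{"linear":[0,0,-0.05],"angular":[0,0,0]},{"linear":[0,0,-0.1],"angular":[0,0,0]},{"linear":[0,0,-0.15],"angular":[0,0,0]},{"linear":[0,0,-0.2],"angular":[0,0,0]},{"linear":[0,0,-0.25],"angular":[0,0,0]},{"linear":[0,0,-0.3],"angular":[0,0,0]},{"linear":[0,0,-0.35],"angular":[0,0,0]},{"linear":[0,0,-0.35],"angular":[0,0,0]},{"linear":[0,0,-0.35],"angular":[0,0,0]},{"linear":[0,0,-0.35],"angular":[0,0,0]}]}}

```text
t: 20.8
ee_pos: [0.5797, -0.1678, -0.0091]
eef_rot: [-3.14, 0.004, -3.002]
contact_force: [-9.6, 3.5, 20.4]
gripper_width: 0.697
grip_force: 78.8
```

Bottomed out at about 20 N. I'll unload, release, rise and look.

{"name": "arm_command", "arguments": {"plan": [{"linear":[0.05,0,0.15],"angular":[0,0,0]},{"linear":[0.05,0,0.3],"angular":[0,0,0]},{"linear":[0.05,0,0.35],"angular":[0,0,0]},{"linear":[0.05,0,0.35],"angular":[0,0,0]},{"linear":[0.05,0,0.35],"angular":[0,0,0]},{"linear":[0.05,0,0.35],"angular":[0,0,0]},{"linear":[0.05,0,0.35],"angular":[0,0,0]},{"linear":[0.05,0,0.35],"angular":[0,0,0]},{"linear":[0.05,0,0.35],"angular":[0,0,0]},{"linear":[0.05,0,0.35],"angular":[0,0,0]}]}}

```text
t: 21.8
ee_pos: [0.5796, -0.1677, -0.009]
eef_rot: [-3.141, 0.002, -3.002]
contact_force: [-3.2, 1.1, 7.5]
gripper_width: 0.697
grip_force: 77.4
```

{"name": "arm_command", "arguments": {"plan": [{"linear":[0,0,0],"angular":[0,0,0]},{"linear":[0,0,0],"angular":[0,0,0]},{"linear":[0,0,0],"angular":[0,0,0]},{"linear":[0,0,0],"angular":[0,0,0]},{"linear":[0,0,0],"angular":[0,0,0]},{"linear":[0,0,1],"angular":[0,0,0]},{"linear":[0,0,2.5],"angular":[0,0,0]},{"linear":[0,0,4.5],"angular":[0,0,0]},{"linear":[0,0,6.5],"angular":[0,0,0]},{"linear":[0,0,7.5],"angular":[0,0,0]}], "jaw": 1}}

```text
t: 22.8
ee_pos: [0.5803, -0.1682, 0.0686]
eef_rot: [-3.139, 0.005, -3.002]
contact_force: [-0.6, -0.2, 0.3]
gripper_width: 1.002
grip_force: 0.0
```

```bash
python3 look.py w9 .023; python3 -c "
import cv2
from plant import cams
a=cams.camera('scene')['color'][195:275,230:340];w=cv2.imread('pics/w9.png')
import numpy as np
p=np.zeros((600,800,3),np.uint8);a=cv2.resize(a,(412,300),interpolation=2);p[:300,:412]=a
w=w[20:300,160:480];w=cv2.resize(w,(330,289));p[300:589,:330]=w
cv2.imwrite('pics/m2.png',p)"
```

```text
{'t': np.float64(22.8), 'ee_pos': array([ 0.5803, -0.1682,  0.0686]), 'eef_rot': array([-3.1392,  0.0046, -3.0024]), 'contact_force': array([-0.5551, -0.1871,  0.2792]), 'gripper_width': np.float64(1.0025), 'grip_force': np.float64(0.0)}
(array([ 579.8, -167. ,  157.9,   60.9]), 8.05, (273, 87, 106, 233))
```

View pics/m2.png

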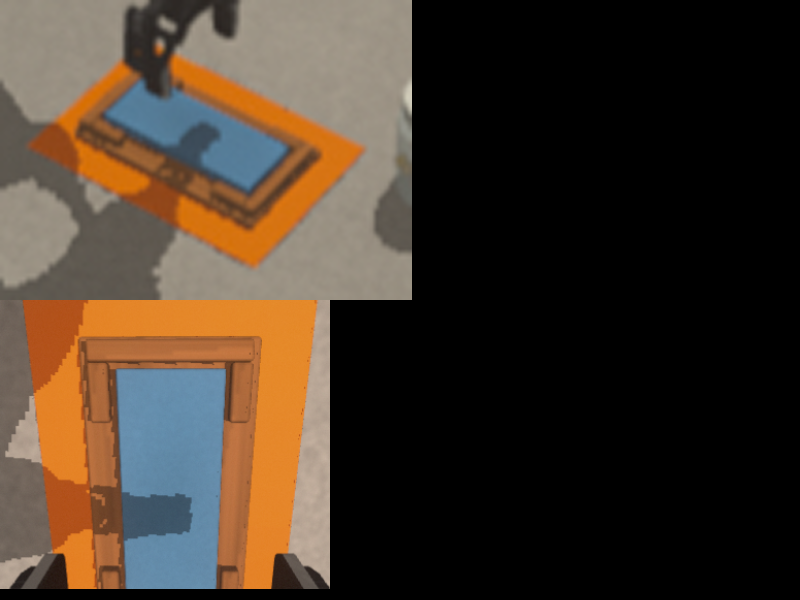

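The tile sits inside the rim, centred at (579.8, −167.0) mm and 8.05°. To be sure it's home and level, I'll press its top with shut fingers at each end.

{"name": "arm_command", "arguments": {"plan": [{"linear":[1.5,0.2,0],"angular":[0,0,0]},{"linear":[3,0.4,0],"angular":[0,0,0]},{"linear":[4.5,0.6,0],"angular":[0,0,0]},{"linear":[5.7,0.8,0],"angular":[0,0,0]},{"linear":[5.7,0.8,-1],"angular":[0,0,0]},{"linear":[5.7,0.8,-2],"angular":[0,0,0]},{"linear":[5.7,0.8,-3],"angular":[0,0,0]},{"linear":[5.7,0.8,-4],"angular":[0,0,0]},{"linear":[5.7,0.8,-4.6],"angular":[0,0,0]},{"linear":[5.7,0.8,-4.6],"angular":[0,0,0]}], "jaw": -1}}

```text
t: 23.9
ee_pos: [0.6348, -0.1595, 0.0167]
eef_rot: [3.14, -0.002, -3.003]
contact_force: [0.3, 0.4, 0.3]
gripper_width: 0.0
grip_force: 0.0
```

{"name": "arm_command", "arguments": {"plan": [{"linear":[0,0,-0.1],"angular":[0,0,0]},{"linear":[0,0,-0.2],"angular":[0,0,0]},{"linear":[0,0,-0.3],"angular":[0,0,0]},{"linear":[0,0,-0.4],"angular":[0,0,0]},{"linear":[0,0,-0.5],"angular":[0,0,0]},{"linear":[0,0,-0.6],"angular":[0,0,0]},{"linear":[0,0,-0.7],"angular":[0,0,0]},{"linear":[0,0,-0.8],"angular":[0,0,0]},{"linear":[0,0,-0.9],"angular":[0,0,0]},{"linear":[0,0,-0.9],"angular":[0,0,0]}]}}

```text
t: 24.9
ee_pos: [0.6358, -0.1597, 0.0092]
eef_rot: [3.141, -0.0, -3.002]
contact_force: [0.1, -0.8, 0.1]
gripper_width: -0.002
grip_force: 0.0
```

{"name": "arm_command", "arguments": {"plan": [{"linear":[0,0,-0.05],"angular":[0,0,0]},{"linear":[0,0,-0.1],"angular":[0,0,0]},{"linear":[0,0,-0.15],"angular":[0,0,0]},{"linear":[0,0,-0.2],"angular":[0,0,0]},{"linear":[0,0,-0.25],"angular":[0,0,0]},{"linear":[0,0,-0.3],"angular":[0,0,0]},{"linear":[0,0,-0.3],"angular":[0,0,0]},{"linear":[0,0,-0.3],"angular":[0,0,0]},{"linear":[0,0,-0.3],"angular":[0,0,0]},{"linear":[0,0,-0.3],"angular":[0,0,0]}]}}

```text
t: 25.9
ee_pos: [0.6359, -0.1597, 0.0065]
eef_rot: [-3.142, 0.0, -3.002]
contact_force: [-0.1, 0.4, 0.1]
gripper_width: -0.002
grip_force: 0.0
```

{"name": "arm_command", "arguments": {"plan": [{"linear":[0,0,-0.1],"angular":[0,0,0]},{"linear":[0,0,-0.2],"angular":[0,0,0]},{"linear":[0,0,-0.3],"angular":[0,0,0]},{"linear":[0,0,-0.4],"angular":[0,0,0]},{"linear":[0,0,-0.5],"angular":[0,0,0]},{"linear":[0,0,-0.6],"angular":[0,0,0]},{"linear":[0,0,-0.7],"angular":[0,0,0]},{"linear":[0,0,-0.7],"angular":[0,0,0]},{"linear":[0,0,-0.7],"angular":[0,0,0]},{"linear":[0,0,-0.7],"angular":[0,0,0]}]}}

```text
t: 26.9
ee_pos: [0.6359, -0.1597, 0.0022]
eef_rot: [-3.141, 0.001, -3.002]
contact_force: [-7.0, 1.4, 11.9]
gripper_width: -0.002
grip_force: 6.0
```

{"name": "arm_command", "arguments": {"plan": [{"linear":[0,0,-0.05],"angular":[0,0,0]},{"linear":[0,0,-0.1],"angular":[0,0,0]},{"linear":[0,0,-0.15],"angular":[0,0,0]},{"linear":[0,0,-0.15],"angular":[0,0,0]},{"linear":[0,0,-0.15],"angular":[0,0,0]},{"linear":[0,0,-0.15],"angular":[0,0,0]},{"linear":[0,0,0.5],"angular":[0,0,0]},{"linear":[0,0,1.5],"angular":[0,0,0]},{"linear":[-2,-0.3,1.5],"angular":[0,0,0]},{"linear":[-5,-0.7,1.5],"angular":[0,0,0]}]}}

```text
t: 27.9
ee_pos: [0.5865, -0.1666, 0.015]
eef_rot: [-3.141, 0.001, -3.001]
contact_force: [-0.6, -0.9, 0.4]
gripper_width: 0.0
grip_force: 0.0
```

{"name": "arm_command", "arguments": {"plan": [{"linear":[-3,-0.4,0],"angular":[0,0,0]},{"linear":[-6,-0.8,0],"angular":[0,0,0]},{"linear":[-6.4,-0.9,0],"angular":[0,0,0]},{"linear":[-6.4,-0.9,-0.5],"angular":[0,0,0]},{"linear":[-6.4,-0.9,-0.9],"angular":[0,0,0]},{"linear":[-6.4,-0.9,-1.1],"angular":[0,0,0]},{"linear":[-6.4,-0.9,-1.3],"angular":[0,0,0]},{"linear":[-6.4,-0.9,-1.5],"angular":[0,0,0]},{"linear":[-6.4,-0.9,-1.5],"angular":[0,0,0]},{"linear":[-6.4,-0.9,-1.5],"angular":[0,0,0]}]}}

```text
t: 28.9
ee_pos: [0.5226, -0.1755, 0.0022]
eef_rot: [-3.141, 0.0, -3.002]
contact_force: [-8.0, 3.1, 15.5]
gripper_width: 0.0
grip_force: 7.8
```

{"name": "arm_command", "arguments": {"plan": [{"linear":[0,0,-0.05],"angular":[0,0,0]},{"linear":[0,0,-0.1],"angular":[0,0,0]},{"linear":[0,0,-0.15],"angular":[0,0,0]},{"linear":[0,0,-0.2],"angular":[0,0,0]},{"linear":[0,0,-0.2],"angular":[0,0,0]},{"linear":[0,0,-0.2],"angular":[0,0,0]},{"linear":[0,0,-0.2],"angular":[0,0,0]},{"linear":[0,0,-0.2],"angular":[0,0,0]},{"linear":[0,0,-0.2],"angular":[0,0,0]},{"linear":[0,0,-0.2],"angular":[0,0,0]}]}}

```text
t: 29.9
ee_pos: [0.5226, -0.1755, 0.0022]
eef_rot: [-3.141, 0.001, -3.002]
contact_force: [-14.3, 5.4, 25.9]
gripper_width: 0.0
grip_force: 12.8
```

It's rigid: z stays at 0.0022 at 26 N, the same height as the other end. Retreating.

{"name": "arm_command", "arguments": {"plan": [{"linear":[0,0,0.3],"angular":[0,0,0]},{"linear":[0,0,1],"angular":[0,0,0]},{"linear":[0,0,3],"angular":[0,0,0]},{"linear":[1,0,6],"angular":[0,0,0]},{"linear":[3,0,9],"angular":[0,0,0]},{"linear":[5,0.5,12],"angular":[0,0,0]},{"linear":[5.7,0.8,14],"angular":[0,0,0]},{"linear":[5.7,0.8,14],"angular":[0,0,0]},{"linear":[5.7,0.8,14],"angular":[0,0,0]},{"linear":[5.7,0.8,14],"angular":[0,0,0]}]}}

```text
t: 30.9
ee_pos: [0.5778, -0.1675, 0.1351]
eef_rot: [3.14, -0.003, -3.003]
contact_force: [0.2, 0.4, -1.1]
gripper_width: 0.001
grip_force: 0.0
```

```bash
python3 look.py w10 .023; python3 look2.py w11 | sed -n 2p
```

```text
{'t': np.float64(30.9), 'ee_pos': array([ 0.5778, -0.1675,  0.1351]), 'eef_rot': array([ 3.1401, -0.0033, -3.0025]), 'contact_force': array([ 0.1749,  0.3613, -1.0769]), 'gripper_width': np.float64(0.0011), 'grip_force': np.float64(0.0)}
(array([ 577. , -167.4,  152.8,   60.8]), 8.1, (284, 91, 80, 180))
(array([ 580.8, -167.6,  248.5,  169.4]), 8.08, (214, 31, 218, 276))
```

```bash
python3 -c "
from plant import order
print(order.finish_job())"
```

```text
the job is handed in; nothing more can be done
None
```

The tile is in the trivet, within about 2 mm of centre; pressing both ends of its top stopped at the same height, so it should be fully home and level. The arm is clear, the stapler, jar and pegs were not touched, and the job is handed in at about 31 s; no verdict came back.

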